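# Bring the rail hook round the bend to its parking end

## Task

The bent steel utensil rail on the worktop carries a wooden slide with a hook, standing on its left leg. Take hold of the slide, ease it along the rail and round the bend with a light hand, never letting it bind or be forced against the rod (stay well under 25 N), and push it home over the little sprung catch until it is against the rubber buffer at the far (right) end. Then let go, leaving it hanging there held by the catch, and leave the things around undisturbed.

Things in the scene. Friction and masses are not known exactly. Their poses are not given: they have to be found in the camera images.
- rail: Fixed, unyielding utensil rail of 10 mm steel rod, axis 120 mm above the worktop: near (left) leg, bend, far (right) leg, all level, an upright with a 54 mm foot at each end. Origin on the worktop under the centre of the bend's curve; z up. The near leg runs along own +x at own y = +60 mm, from its shoulder disc (24 mm across) at x = -115 mm to x = 0, where the bend begins.
- bend_start (a point): Point on the rod axis where the near leg ends and the bend begins (own x = 0, y = 60, z = 120 mm of the rail). From here the rod curves clockwise, seen from above, on a 60 mm radius.
- bend_center (a point): Centre of the bend's curve at rod height (rail's x = y = 0). The bend turns through 42 to 82 degrees, different each time and NOT reported: see it or feel it. The far leg runs straight on, tangent to the bend, to a soft rubber buffer (23 mm across) before its shoulder; the buffer's face is 120 mm after the bend's end. The slide is home with its origin 125 mm from this point horizontally.
- slide: Wooden slide hanging loose on the rod: 20 mm long (own x, along the rod toward the far end), 34 mm wide (own y, the faces to grip), 40 mm high; 14 mm hole along x. Origin at the hole's centre, about 2 mm below the rod's axis; top 16 mm above, underside 24 mm below it. A thin hook reaches 50 mm below and 22 mm to own -y. About 80 g.
- park_catch (a joint): Sprung dome (16 mm wide) under the far leg, centre 91.5 mm after the bend's end and 13 mm to the rod's outer side, standing 3 mm into the path of the hanging slide's underside; pushing over it takes about 3 to 12 N, and it then holds the slide at the buffer (which gives 1 mm per 3.5 N). 0 = up; grows (m) as it is pressed, to 0.006; up again behind the slide once it is home.
- pea_tin: Bystander: low round tin, 86 mm across, 40 mm high, standing inside the bend. Origin at the centre of its underside.
- mug: Bystander: green and white mug, 86 mm across, 88 mm high, standing beyond the bend. Origin at the centre of its underside.
- pepper_mill: Bystander: small glass shaker with a grey cap, 44 mm across, 90 mm high, standing left of the rail. Origin at the centre of its underside.
Not all that is in view belongs to the job. Of the things shaped like the slide, the wooden one is meant.

How it is judged:
By the outcome, as a careful person would: the job done as asked, in the order asked, and still so for the second after the job is handed in, with the robot touching nothing.
It also fails if it takes over 72 s, if anything falls off the work surface, if the arm or the gripper's body presses on something with over 40 N, if the wrist force passes 120 N, or if a joint passes its speed limit or range.

## Robot

A 6-joint arm with a two-finger parallel gripper is mounted at the origin on a cart in front of the work surface, level with it; the furniture and walls round the work are solid. World frame = base frame: x ahead of the robot, y to its left, z up, the work surface at z = 0. Lengths are in m, angles in rad, forces in N, time in s.
With the tool pointing down it reaches from about 0.25 to 0.775 m from the base axis. Payload 4 kg.
Tool frame: the origin (TCP) lies midway between the tips of the shut fingers; the grasp point (between the pads) lies 19 mm behind it; z points along the fingers, y is the line along which they close (so a half turn about z gives the same grasp; the last joint's range is limited). The gripper opens to 94 mm and grips with 3 to 60 N. Pads are 16 mm wide; open, the fingers measure 119 mm over their backs; the gripper's body (75 mm by 177 mm) begins 78 mm behind the grasp point.
Start: joints at [-0.103, 0.087, 1.371, -0, 1.684, -0.103], TCP at [0.55, -0, 0.206] pointing down, gripper open.
Joint ranges: [-3.1, 3.1], [-0.76, 2.03], [0.27, 2.55], [-1.08, 4.22], [0.17, 2.65], [-2.57, 2.57]. Speed limits (rad/s): [2.79, 2.79, 3.14, 3.14, 3.14, 3.14].

## Interface

Orientations are given as [roll, pitch, yaw] about the fixed x, y, z axes, in that order (R = Rz(yaw) Ry(pitch) Rx(roll)).
In Python, from bench import robot gives the robot as it stands.
- The arm moves only by the tool servo_tool, never from a script. Its argument "moves" is a list of rows, each a list of 5 numbers: the shift along the tool's x, y, z in units of 25 mm (1.0 is 25 mm), then the turn about the tool's z in units of 6 degrees (1.0 is 6 degrees), then the closure, from 0 (fully open) to 1 (shut). In form: [[dx, dy, dz, yaw, gripper], ...]. A call has 1 to 10 rows; each row is the pose to reach, as a shift and turn from the pose commanded when the call began, along the tool's axes at that moment; what a row does not reach only later rows make up. A row lasts 1/12 s, in which the tool goes at most 41.7 mm and 7.16 degrees, less where a joint would pass 70% of its speed; a pose out of reach is approached as far as the arm can. A call with a gripper value outside its range is refused whole. The fingers move at their own pace and stop on an object; the grip force is fixed at half the most. Time passes only in rows, so rows that repeat a pose let the fingers close. It gives the time, the measured TCP pose, the force, the opening and the grip force at its end, in the units of the state.
- robot.get_obs(): the state, without advancing time (a new reading comes with each control period).
- robot.snapshot(name): name is "scene" or "side" or "wrist"; returns a dict with "image" (420x560x3 uint8, blue, green, red), "fx", "fy", "cx", "cy" (pixels), "k1" (the pictures are not rectified: a ray, as slopes to the right and down, at radius r is drawn at 1 + k1 r^2 times it, then the intrinsics apply), "eye" and "orientation" of the camera in the world; the wrist camera has in their place "T_tool_cam" (4x4, takes a point from camera to tool coordinates, whose origin is the TCP and whose axes are the flange's). Camera axes: x right, y down, z forward; pixel columns grow to the right and rows downward; lengths in m; the calibration is good to about 2 mm. A picture is of the moment at which its call begins: read the wrist's pose just before it. There is no depth.
- robot.close_job(): hands the job in; it is judged then, once.
The state is a dict: "time": time; "joint_positions": joint angles; "qvel": joint speeds; "joint_torque": joint torques, N m; "tool_pos": TCP position; "ee_rot": TCP orientation; "wrist_force": force on the tool from outside, world axes, zero at the start; "wrist_torque": the same for the moment, N m; "width": finger opening in m; "finger_force": force on a finger pad.
Only numpy, scipy, OpenCV 4.12 (cv2) and the standard library are available. Lean on these libraries where they do the work, as an engineer would, in place of code of your own. Each camera call takes 0.05 s, during which the arm holds its last target. There are 200 camera calls.

## Working session

There is one attempt and no reset: what is moved stays moved. The work goes in short steps, Python scripts to look and compute and a tool call to move; the robot and the scene stay as the last step left them, time stands still between calls to the robot, and variables do not carry over. Pictures are saved under pics/ and viewed, at most 10 in all, crops included, and the job is handed in when it is done.

Besides the shell and the picture viewer there is one more tool, called after "Request:" by a JSON object that holds its "api" and its "payload", one argument or row to a line. servo_tool: Moves the arm, as the interface text tells. Its arguments: {"type":"object","properties":{"moves":{"type":"array"}},"required":["moves"]}

```bash
mkdir -p pics; cat > h.py <<'E'
import numpy as np, cv2
from bench import robot
from scipy.spatial.transform import Rotation as R
def cam(s,T=None):
    K=np.array([[s['fx'],0,s['cx']],[0,s['fy'],s['cy']],[0,0,1.]]);D=np.array([s['k1'],0,0,0.])
    return K,D
def pose(s,obs=None):
    if 'eye' in s:
        o=np.array(s['orientation'],float); 
        Rm=o if o.shape==(3,3) else (R.from_euler('xyz',o).as_matrix())
        return Rm,np.array(s['eye'])
    T=np.array(s['T_tool_cam']);Rt=R.from_euler('xyz',obs['ee_rot']).as_matrix()
    return Rt@T[:3,:3],Rt@T[:3,3]+np.array(obs['tool_pos'])
def ray(s,px,obs=None):
    K,D=cam(s);Rm,e=pose(s,obs)
    p=cv2.undistortPoints(np.array(px,float).reshape(-1,1,2),K,D).reshape(-1,2)
    return e,(Rm@np.c_[p,np.ones(len(p))].T).T
def onz(s,px,z,obs=None):
    e,d=ray(s,px,obs);return e+d*((z-e[2])/d[:,2])[:,None]
def proj(s,P,obs=None):
    K,D=cam(s);Rm,e=pose(s,obs)
    return cv2.projectPoints((np.array(P,float).reshape(-1,3)-e)@Rm,np.zeros(3),np.zeros(3),K,D)[0].reshape(-1,2)
E
python3 - <<'E'
from h import *
import pickle
o=robot.get_obs();print(o)
S={n:robot.snapshot(n) for n in('scene','side','wrist')}
pickle.dump((o,S),open('s0.pkl','wb'))
for n,s in S.items():
    cv2.imwrite(f'pics/{n}0.png',cv2.resize(s['image'],(800,600),interpolation=cv2.INTER_CUBIC)); print(n,{k:v for k,v in s.items() if k!='image'})
E
```

```text
{'time': 0.0, 'joint_positions': array([-1.03122946e-01,  8.79560244e-02,  1.37224522e+00,  6.17699164e-06,
        1.68360226e+00, -1.03112817e-01]), 'qvel': array([-0.00119625, -0.00051971,  0.00171735,  0.00040813,  0.00110794,
       -0.00030692]), 'joint_torque': array([ 1.28542815e-03, -3.40182602e+01, -3.02423716e+01,  7.18220207e-02,
        3.29729996e-02, -1.13141955e-04]), 'tool_pos': array([5.49450147e-01, 4.18286313e-05, 2.04308212e-01]), 'ee_rot': array([-3.13939418e+00, -2.33669637e-04,  1.57078663e+00]), 'wrist_force': array([-0.70082558,  0.47754921,  0.25674104]), 'wrist_torque': array([ 0.03304832,  0.01360051, -0.00648555]), 'finger_force': 0.0, 'width': 0.09393325240145904}
scene {'fx': 465.64462357556954, 'fy': 465.64462357556954, 'cx': 278.4274961690483, 'cy': 207.02927538420434, 'k1': 0.048500474288449176, 'eye': array([-0.19396884, -0.64246476,  0.57995919]), 'orientation': array([-2.02103933,  0.00975708, -0.88306347])}
side {'fx': 392.8586293612131, 'fy': 392.8586293612131, 'cx': 276.9447036619018, 'cy': 208.67723988390833, 'k1': -0.10405655511790078, 'eye': array([ 0.23142735, -1.06890273,  0.55398118]), 'orientation': array([-1.96235563,  0.01120668, -0.28452537])}
wrist {'fx': 360.6392194596963, 'fy': 360.6392194596963, 'cx': 279.18008672682754, 'cy': 205.9915998896736, 'k1': -0.03283008901217275, 'T_tool_cam': array([[ 1.34944647e-03, -9.61539760e-01, -2.74662463e-01,
         8.06079458e-02],
       [ 9.99998874e-01,  1.11719129e-03,  1.00203393e-03,
         9.54022463e-05],
       [-6.56644955e-04, -2.74663506e-01,  9.61540185e-01,
        -1.79379784e-01],
       [ 0.00000000e+00,  0.00000000e+00,  0.00000000e+00,
         1.00000000e+00]])}
```

View pics/scene0.png

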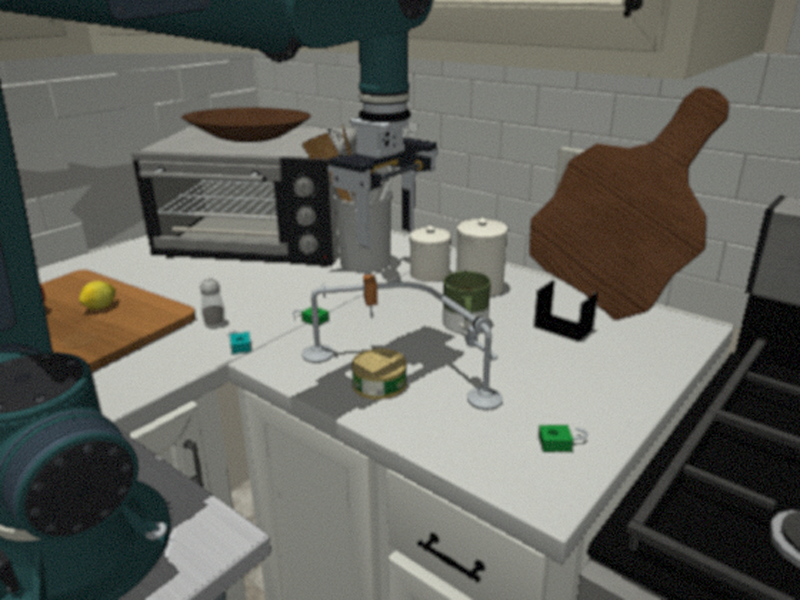

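View pics/wrist0.png

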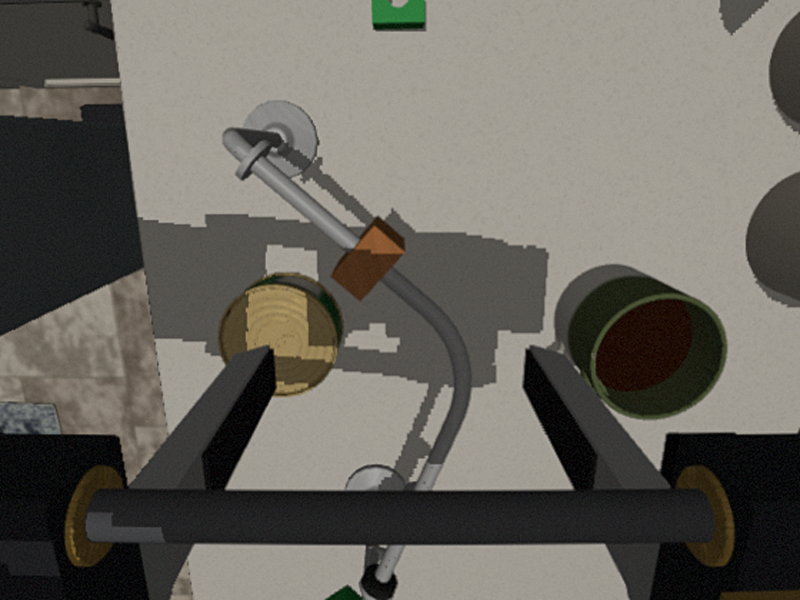

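View pics/side0.png

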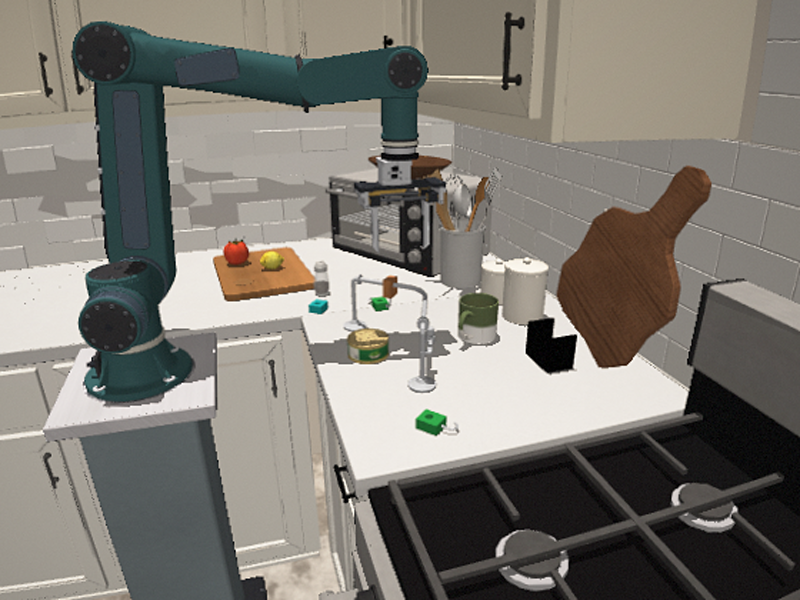

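The three pictures show the wooden slide on the rod at about (368,258) in the wrist picture. The shoulder disc is at (255,158), the bend runs through about (462,370), and the buffer is at (380,580). The tin and mug stand to either side. I'll enlarge the wrist view to fit the rail.

```bash
python3 - <<'E'
import pickle,cv2
o,S=pickle.load(open('s0.pkl','rb'));im=S['wrist']['image']
a=im[80:230,150:350]; b=im[200:420,220:350]
cv2.imwrite('pics/a.png',cv2.resize(a,None,fx=4,fy=4,interpolation=cv2.INTER_CUBIC))
cv2.imwrite('pics/b.png',cv2.resize(b,None,fx=2.7273,fy=2.7273,interpolation=cv2.INTER_CUBIC))
E
```

```text
(no output)
```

View pics/a.png

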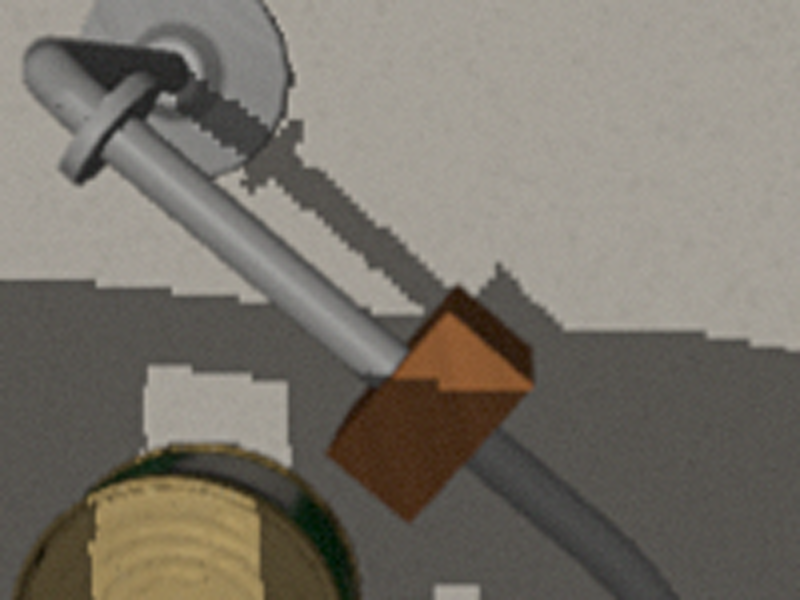

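View pics/b.png

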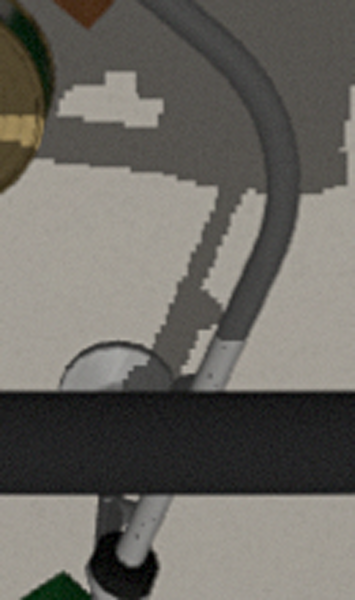

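The near leg runs from (128,135) to (485,448) in crop a. The slide top corners are (452,308), (533,385), (408,522) and (330,455). In crop b the far leg runs (231,340) → (155,500), with the buffer face near (137,550).

```bash
cat > fit.py <<'E'
from h import *
import pickle
from scipy.optimize import least_squares
o,S=pickle.load(open('s0.pkl','rb'));w=S['wrist']
A=lambda p:np.array(p,float)/4+[150,80]
B=lambda p:np.array(p,float)/2.7273+[220,200]
near=onz(w,A([(128,135),(389,363),(485,448)]),.12,o)[:,:2]
cur=onz(w,B([(282,180),(268,100),(172,0),(274,250)]),.12,o)[:,:2]
far=onz(w,B([(231,340),(209,375),(155,500)]),.12,o)[:,:2]
disc=onz(w,A([(114,132)]),.12,o)[0,:2]; buf=onz(w,B([(136,552)]),.12,o)[0,:2]
def curve(p,n=1):
    ox,oy,th,b=p
    s=np.r_[np.linspace(-115,0,116),np.linspace(0,60*b,120)[1:]+0, 60*b+np.linspace(0,120,121)[1:]]/1e3
    L=.06*b
    x=np.where(s<0,s,np.where(s<L,.06*np.sin(s/.06),.06*np.sin(b)+(s-L)*np.cos(b)))
    y=np.where(s<0,.06,np.where(s<L,.06*np.cos(s/.06),.06*np.cos(b)-(s-L)*np.sin(b)))
    c,q=np.cos(th),np.sin(th)
    return np.c_[ox+c*x-q*y,oy+q*x+c*y],s
def res(p):
    C,s=curve(p);pts=np.r_[near,cur,far]
    d=[]
    for q in pts:
        v=np.linalg.norm(C-q,axis=1);i=np.clip(v.argmin(),1,len(C)-2);t=C[i+1]-C[i-1];t/=np.linalg.norm(t)
        d.append(np.cross(t,q-C[i]))
    return np.r_[d,.4*(C[0]-disc),.4*(C[-1]-buf)]*1e3
if __name__=='__main__':
    print(near,cur,far,disc,buf)
    f=min((least_squares(res,[.5,.02,np.radians(t),np.radians(b)],diff_step=1e-3,x_scale=[.01,.01,.1,.1]) for t in(-35,-45,-55) for b in(50,60,75)),key=lambda f:f.cost)
    print('fit',f.x,np.degrees(f.x[2:]),f.fun.round(1))
    np.save('rail.npy',f.x)
    t=onz(w,A([(452,308),(533,385),(408,522),(330,455)]),.134,o);print('slide top',t,t.mean(0),[np.linalg.norm(t[i]-t[i-1]) for i in range(4)])
    C,s=curve(f.x);print(C[0],C[115],C[-1]);
    i=np.linalg.norm(C-t.mean(0)[:2],axis=1).argmin();print('slide s',s[i],C[i])
    im=[]
    for n in('scene','side','wrist'):
        g=S[n]['image'].copy()
        for q in proj(S[n],np.c_[C[::4],np.full(len(C[::4]),.12)],o): cv2.circle(g,tuple(int(v) for v in q.round()),0,(0,0,255),-1)
        im.append(g)
    m=np.hstack([cv2.resize(im[0][170:290,200:370],None,fx=2.35,fy=4,interpolation=0)[:, :400],cv2.resize(im[1][180:280,230:320],(400,480),interpolation=0)]);cv2.imwrite('pics/ov.png',m)
    cv2.imwrite('pics/ovw.png',im[2])
E
python3 -W ignore fit.py
```

```text
[[0.48035074 0.07352287]
 [0.52596092 0.03243609]
 [0.54365566 0.01628076]] [[ 0.58504786 -0.04447168]
 [ 0.58014314 -0.01947031]
 [ 0.5525697   0.0100681 ]
 [ 0.58348653 -0.06743403]] [[ 0.571277   -0.0986027 ]
 [ 0.56467722 -0.1112719 ]
 [ 0.5477597  -0.15933396]] [0.47788244 0.07405034] [ 0.54139814 -0.18076684]
fit [ 0.52603542 -0.04703063 -0.72019295  1.21182173] [-41.26401645  69.43227084] [ 0.5 -0.3 -0.8 -0.9  0.7  0.4  1.   0.5 -1.1  0.   0.5 -0.1 -0.7  0.1]
slide top [[0.53838029 0.0446636  0.134     ]
 [0.55248583 0.03111056 0.134     ]
 [0.53000868 0.00591878 0.134     ]
 [0.51632354 0.01836912 0.134     ]] [0.53429958 0.02501552 0.134     ] [np.float64(0.03432054741771069), np.float64(0.01956146682686431), np.float64(0.033761636627830355), np.float64(0.018501196551822557)]
[0.47916418 0.07391599] [ 0.56560721 -0.00192992] [ 0.53975373 -0.18049152]
slide s -0.041 [0.53478839 0.02511079]
```

View pics/ov.png

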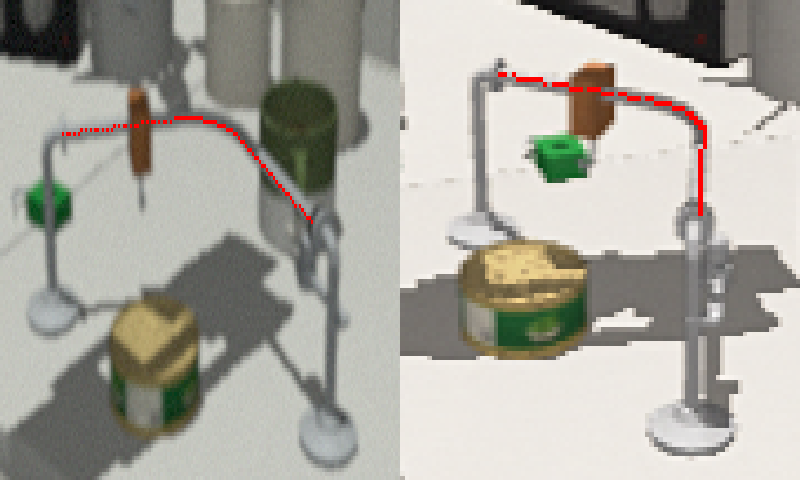

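The overlay matches the rod in both the scene and side views, so the fit is good: heading -41.3°, bend 69°. The slide top measures 34 x 19 mm and sits at (0.5345, 0.025), on the rod line. The dome top is at about z 0.097, so I'll grip with the TCP at about z 0.106 to keep the finger above it.

Request:
{"api": "servo_tool", "payload": {
  "moves": [
    [0.15,-0.1,0,-1.1,0],
    [0.3,-0.2,0.3,-2.2,0.2],
    [0.5,-0.3,0.6,-3.3,0.4],
    [0.7,-0.4,0.9,-4.4,0.4],
    [0.85,-0.5,1.2,-5.5,0.4],
    [1,-0.6,1.4,-6.6,0.4],
    [1,-0.6,1.5,-7.6,0.4],
    [1,-0.6,1.5,-8.1,0.4],
    [1,-0.6,1.5,-8.1,0.4],
    [1,-0.6,1.5,-8.1,0.4]
  ]
}}

```text
time: 0.98
tool_pos: [0.5349, 0.025, 0.1677]
ee_rot: [-3.141, -0.0, 2.418]
wrist_force: [0.1, -0.0, -0.6]
width: 0.0564
finger_force: 0.0
```

```bash
cat > st.py <<'E'
from h import *
import sys
p=np.load('rail.npy')
ox,oy,th,b=p
def path(s,off=0):
    L=.06*b
    if s<0:x,y,a=s,.06,0
    elif s<L:x,y,a=.06*np.sin(s/.06),.06*np.cos(s/.06),-s/.06
    else:x,y,a=.06*np.sin(b)+(s-L)*np.cos(b),.06*np.cos(b)-(s-L)*np.sin(b),-b
    c,q=np.cos(th),np.sin(th)
    return np.array([ox+c*x-q*y,oy+q*x+c*y]),th+a
def state():
    o=robot.get_obs();T=np.array(o['tool_pos']);Rt=R.from_euler('xyz',o['ee_rot']).as_matrix()
    hd=np.arctan2(-Rt[1,0],-Rt[0,0])
    ss=np.arange(-.12,.06*b+.125,.0005);P=np.array([path(s)[0] for s in ss]);i=np.linalg.norm(P-T[:2],axis=1).argmin()
    q,a=path(ss[i]);t=np.array([np.cos(a),np.sin(a)]);n=np.array([-t[1],t[0]]);F=o['wrist_force']
    tilt=np.degrees(Rt.T@[0,0,-1])
    print(f"t={o['time']:.2f} s={ss[i]*1e3:.1f} lat={(T[:2]-q)@n*1e3:.2f} z={T[2]*1e3:.1f} head={np.degrees(hd):.1f} (path {np.degrees(a):.1f}) Ft={F[:2]@t:.1f} Fn={F[:2]@n:.1f} Fz={F[2]:.1f} Mz={o['wrist_torque'][2]:.2f} w={o['width']*1e3:.1f} ff={o['finger_force']:.1f} tilt={tilt[:2].round(2)} xy={T[:2].round(4)}")
    return o,Rt,ss[i],T
if __name__=='__main__':
    o,Rt,s,T=state()
    for a in sys.argv[1:]:
        # target s(mm),lat(mm),z(mm): shift+turn in tool units
        v=[float(k) for k in a.split(',')];q,an=path(v[0]/1e3);n=np.array([-np.sin(an),np.cos(an)])
        d=Rt.T@(np.r_[q+n*v[1]/1e3,v[2]/1e3]-T)/.025
        hd=np.arctan2(-Rt[1,0],-Rt[0,0]);print(a,d.round(3),'turn',round(-np.degrees((an-hd+np.pi)%(2*np.pi)-np.pi)/6,2))
E
python3 st.py -41,0,106
```

```text
t=0.98 s=-41.0 lat=-0.03 z=167.7 head=-41.5 (path -41.3) Ft=0.1 Fn=0.1 Fz=-0.6 Mz=-0.00 w=56.4 ff=0.0 tilt=[-0.02  0.02] xy=[0.5349 0.025 ]
-41,0,106 [4.000e-03 2.000e-03 2.468e+00] turn -0.04
```

Request:
{"api": "servo_tool", "payload": {
  "moves": [
    [0,0,0.4,0,0.4],
    [0,0,0.8,0,0.4],
    [0,0,1.2,0,0.4],
    [0,0,1.6,0,0.4],
    [0,0,2.0,0,0.4],
    [0,0,2.3,0,0.4],
    [0,0,2.45,0,0.4],
    [0,0,2.45,0,0.4]
  ]
}}

```text
time: 1.65
tool_pos: [0.5342, 0.025, 0.1052]
ee_rot: [-3.14, -0.002, 2.419]
wrist_force: [0.0, 0.6, 0.3]
width: 0.0565
finger_force: 0.0
```

```bash
python3 - <<'E'
from st import *
state()
s=robot.snapshot('wrist');cv2.imwrite('pics/w1.png',cv2.resize(s['image'],(800,600)))
E
```

```text
t=1.65 s=-41.5 lat=-0.46 z=105.2 head=-41.4 (path -41.3) Ft=-0.4 Fn=0.5 Fz=0.3 Mz=-0.03 w=56.5 ff=0.0 tilt=[-0.11  0.09] xy=[0.5342 0.025 ]
```

View pics/w1.png

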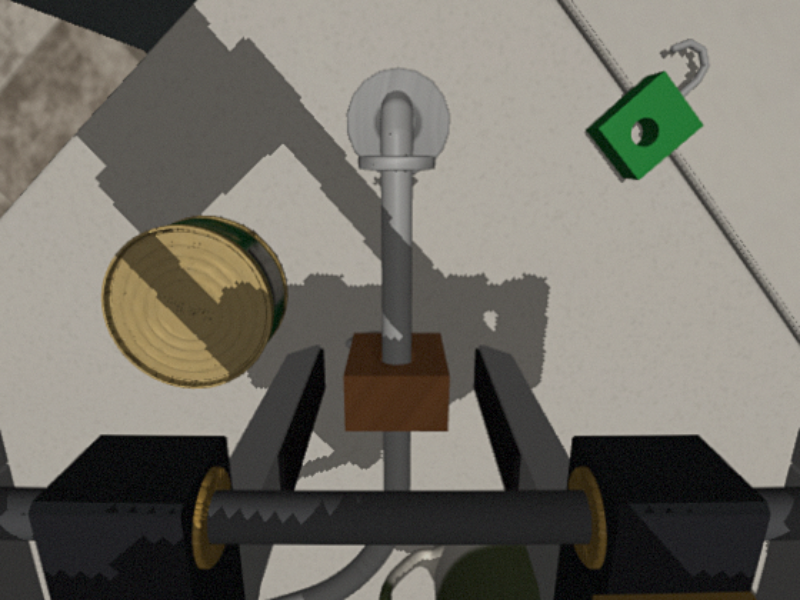

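The slide, columns 345–447, is centred between the fingers at 322 and 476, and the rod is at 397. I'll close the fingers.

Request:
{"api": "servo_tool", "payload": {
  "moves": [
    [0,0,0,0,0.55],
    [0,0,0,0,0.65],
    [0,0,0,0,0.7],
    [0,0,0,0,0.7],
    [0,0,0,0,0.7],
    [0,0,0,0,0.7]
  ]
}}

```text
time: 2.2
tool_pos: [0.5348, 0.0242, 0.1073]
ee_rot: [-3.14, 0.001, 2.419]
wrist_force: [-3.4, -3.2, 4.7]
width: 0.0337
finger_force: 30.0
```

```bash
python3 st.py
```

```text
t=2.20 s=-40.5 lat=-0.68 z=107.3 head=-41.4 (path -41.3) Ft=-0.4 Fn=-4.7 Fz=4.7 Mz=0.04 w=33.7 ff=30.0 tilt=[0.05 0.07] xy=[0.5348 0.0242]
```

Request:
{"api": "servo_tool", "payload": {
  "moves": [
    [0,-0.01,-0.04,0,0.7],
    [0,-0.02,-0.06,0,0.7],
    [0,-0.02,-0.06,0,0.7],
    [0,-0.02,-0.06,0,0.7]
  ]
}}

```text
time: 2.53
tool_pos: [0.5348, 0.025, 0.108]
ee_rot: [3.141, -0.0, 2.419]
wrist_force: [0.2, 0.9, -0.5]
width: 0.0336
finger_force: 30.0
```

```bash
python3 st.py
```

```text
t=2.53 s=-41.0 lat=-0.07 z=108.0 head=-41.4 (path -41.3) Ft=-0.5 Fn=0.8 Fz=-0.5 Mz=-0.01 w=33.6 ff=30.0 tilt=[-0.02 -0.04] xy=[0.5348 0.025 ]
```

Request:
{"api": "servo_tool", "payload": {
  "moves": [
    [0,0,0,0,0.7],
    [0,0,0,0,0.7]
  ]
}}

```text
time: 2.7
tool_pos: [0.5346, 0.0248, 0.108]
ee_rot: [3.141, -0.0, 2.419]
wrist_force: [-0.4, 0.4, -0.2]
width: 0.0342
finger_force: 30.0
```

```bash
python3 st.py
```

```text
t=2.70 s=-41.0 lat=-0.30 z=108.0 head=-41.4 (path -41.3) Ft=-0.6 Fn=0.1 Fz=-0.2 Mz=0.02 w=34.2 ff=30.0 tilt=[-0.02 -0.01] xy=[0.5346 0.0248]
```

Request:
{"api": "servo_tool", "payload": {
  "moves": [
    [-0.1,0,0,0,0.7],
    [-0.25,0,0,0,0.7],
    [-0.4,0,0,0,0.7],
    [-0.55,0,0,0,0.7],
    [-0.7,0,0,0,0.7],
    [-0.85,0,0,0,0.7],
    [-1.0,0,0,0,0.7],
    [-1.15,0,0,0,0.7],
    [-1.2,0,0,0,0.7],
    [-1.2,0,0,0,0.7]
  ]
}}

```text
time: 3.53
tool_pos: [0.5575, 0.0045, 0.1082]
ee_rot: [3.142, 0.0, 2.419]
wrist_force: [-0.3, -0.4, -0.8]
width: 0.0337
finger_force: 30.0
```

```bash
python3 st.py -4,0,108 0,0,108 5,0,108 10,0,108 15,0,108 20,0,108 
```

```text
t=3.53 s=-10.5 lat=-0.54 z=108.2 head=-41.4 (path -41.3) Ft=0.0 Fn=-0.5 Fz=-0.8 Mz=-0.02 w=33.7 ff=30.0 tilt=[ 0. -0.] xy=[0.5575 0.0045]
-4,0,108 [-0.255  0.022  0.008] turn -0.03
0,0,108 [-0.415  0.023  0.008] turn -0.03
5,0,108 [-0.614  0.015  0.008] turn 0.77
10,0,108 [-0.813 -0.009  0.008] turn 1.57
15,0,108 [-1.009 -0.05   0.008] turn 2.36
20,0,108 [-1.2   -0.107  0.008] turn 3.16
```

Request:
{"api": "servo_tool", "payload": {
  "moves": [
    [-0.1,0,0,0,0.7],
    [-0.25,0.005,0,0,0.7],
    [-0.35,0.01,0,0,0.7],
    [-0.45,0.01,0,0.1,0.7],
    [-0.55,0.01,0,0.5,0.7],
    [-0.65,0,0,0.9,0.7],
    [-0.75,-0.01,0,1.3,0.7],
    [-0.82,-0.02,0,1.6,0.7],
    [-0.82,-0.02,0,1.6,0.7]
  ]
}}

```text
time: 4.28
tool_pos: [0.5723, -0.0098, 0.1082]
ee_rot: [-3.141, 0.0, 2.25]
wrist_force: [-1.0, -0.4, 0.2]
width: 0.0338
finger_force: 30.0
```

```bash
python3 st.py 14,-.3,108 18,-.3,108 22,-.3,108 26,-.3,108 30,-.3,108 
```

```text
t=4.28 s=10.5 lat=-0.59 z=108.2 head=-51.1 (path -51.3) Ft=-0.3 Fn=-1.0 Fz=0.2 Mz=-0.10 w=33.8 ff=30.0 tilt=[0.02 0.04] xy=[ 0.5723 -0.0098]
14,-.3,108 [-0.145  0.007  0.009] turn 0.59
18,-.3,108 [-0.304 -0.008  0.009] turn 1.23
22,-.3,108 [-0.461 -0.034  0.009] turn 1.87
26,-.3,108 [-0.616 -0.07   0.009] turn 2.5
30,-.3,108 [-0.768 -0.117  0.01 ] turn 3.14
```

Request:
{"api": "servo_tool", "payload": {
  "moves": [
    [-0.07,0.0,0,0.3,0.7],
    [-0.15,0.0,0,0.6,0.7],
    [-0.23,-0.005,0,0.9,0.7],
    [-0.3,-0.012,0,1.2,0.7],
    [-0.38,-0.023,0,1.5,0.7],
    [-0.46,-0.038,0,1.87,0.7],
    [-0.46,-0.038,0,1.87,0.7]
  ]
}}

```text
time: 4.87
tool_pos: [0.5783, -0.0191, 0.1082]
ee_rot: [-3.14, -0.0, 2.055]
wrist_force: [-2.4, -0.9, -0.7]
width: 0.0339
finger_force: 30.0
```

```bash
python3 st.py 26,-.4,108 30,-.4,108 34,-.4,108 38,-.4,108 42,-.4,108 
```

```text
t=4.87 s=21.5 lat=-0.73 z=108.2 head=-62.2 (path -61.8) Ft=-0.4 Fn=-2.5 Fz=-0.7 Mz=0.09 w=33.9 ff=30.0 tilt=[-0.    0.07] xy=[ 0.5783 -0.0191]
26,-.4,108 [-0.174  0.008  0.008] turn 0.64
30,-.4,108 [-0.332 -0.008  0.008] turn 1.28
34,-.4,108 [-0.488 -0.034  0.008] turn 1.91
38,-.4,108 [-0.643 -0.071  0.008] turn 2.55
42,-.4,108 [-0.795 -0.118  0.008] turn 3.19
```

Request:
{"api": "servo_tool", "payload": {
  "moves": [
    [-0.06,-0.014,0,0.2,0.7],
    [-0.12,-0.02,0,0.45,0.7],
    [-0.18,-0.024,0,0.7,0.7],
    [-0.26,-0.032,0,1.0,0.7],
    [-0.34,-0.042,0,1.3,0.7],
    [-0.42,-0.054,0,1.6,0.7],
    [-0.49,-0.068,0,1.9,0.7],
    [-0.49,-0.068,0,1.9,0.7]
  ]
}}

```text
time: 5.53
tool_pos: [0.5832, -0.0308, 0.1083]
ee_rot: [3.141, 0.001, 1.855]
wrist_force: [-0.9, -0.8, -0.2]
width: 0.0338
finger_force: 30.0
```

```bash
python3 st.py 38,-1,108 42,-1,108 46,-1,108 50,-1,108 54,-1,108 
```

```text
t=5.53 s=34.5 lat=-0.53 z=108.3 head=-73.7 (path -74.2) Ft=0.5 Fn=-1.1 Fz=-0.2 Mz=0.05 w=33.8 ff=30.0 tilt=[ 0.03 -0.03] xy=[ 0.5832 -0.0308]
38,-1,108 [-0.141 -0.024  0.012] turn 0.64
42,-1,108 [-0.298 -0.04   0.012] turn 1.28
46,-1,108 [-0.453 -0.066  0.012] turn 1.91
50,-1,108 [-0.606 -0.102  0.012] turn 2.55
54,-1,108 [-0.756 -0.149  0.012] turn 3.19
```

Request:
{"api": "servo_tool", "payload": {
  "moves": [
    [-0.07,-0.012,0,0.3,0.7],
    [-0.14,-0.02,0,0.6,0.7],
    [-0.22,-0.028,0,0.95,0.7],
    [-0.3,-0.038,0,1.28,0.7],
    [-0.38,-0.05,0,1.6,0.7],
    [-0.45,-0.063,0,1.9,0.7],
    [-0.45,-0.063,0,1.9,0.7]
  ]
}}

```text
time: 6.12
tool_pos: [0.585, -0.0418, 0.1083]
ee_rot: [3.141, 0.0, 1.657]
wrist_force: [-0.0, -0.3, -0.9]
width: 0.034
finger_force: 30.0
```

```bash
python3 st.py 50,-1,108 54,-1,108 58,-1,108 62,-1,108 66,-1,108 
```

```text
t=6.12 s=45.5 lat=-0.79 z=108.3 head=-85.0 (path -84.7) Ft=0.3 Fn=-0.1 Fz=-0.9 Mz=0.02 w=34.0 ff=30.0 tilt=[ 0.01 -0.06] xy=[ 0.585  -0.0418]
50,-1,108 [-0.17  -0.014  0.012] turn 0.66
54,-1,108 [-0.326 -0.03   0.012] turn 1.3
58,-1,108 [-0.481 -0.057  0.012] turn 1.93
62,-1,108 [-0.634 -0.094  0.012] turn 2.57
66,-1,108 [-0.784 -0.14   0.012] turn 3.21
```

Request:
{"api": "servo_tool", "payload": {
  "moves": [
    [-0.08,-0.004,0,0.3,0.7],
    [-0.16,-0.01,0,0.6,0.7],
    [-0.24,-0.017,0,0.95,0.7],
    [-0.32,-0.027,0,1.28,0.7],
    [-0.4,-0.039,0,1.6,0.7],
    [-0.48,-0.054,0,1.9,0.7],
    [-0.48,-0.054,0,1.9,0.7]
  ]
}}

```text
time: 6.7
tool_pos: [0.5847, -0.0538, 0.1083]
ee_rot: [3.14, -0.0, 1.459]
wrist_force: [-0.1, -1.0, -0.5]
width: 0.0339
finger_force: 30.0
```

```bash
python3 st.py 62,-.6,108 66,-.6,108 70,-.4,108 74,-.4,108 78,-.4,108 84,-.3,108
```

```text
t=6.70 s=58.0 lat=-0.90 z=108.3 head=-96.4 (path -96.6) Ft=1.0 Fn=0.0 Fz=-0.5 Mz=0.05 w=33.9 ff=30.0 tilt=[-0.   -0.07] xy=[ 0.5847 -0.0538]
62,-.6,108 [-0.161  0.006  0.013] turn 0.68
66,-.6,108 [-0.319 -0.01   0.013] turn 1.31
70,-.4,108 [-0.477 -0.03   0.013] turn 1.95
74,-.4,108 [-0.632 -0.066  0.013] turn 2.38
78,-.4,108 [-0.787 -0.106  0.013] turn 2.38
84,-.3,108 [-1.02  -0.161  0.012] turn 2.38
```

Request:
{"api": "servo_tool", "payload": {
  "moves": [
    [-0.08,0,0,0.35,0.7],
    [-0.16,0,0,0.68,0.7],
    [-0.24,-0.006,0,1.0,0.7],
    [-0.32,-0.014,0,1.3,0.7],
    [-0.4,-0.025,0,1.6,0.7],
    [-0.48,-0.038,0,1.9,0.7],
    [-0.48,-0.038,0,1.9,0.7]
  ]
}}

```text
time: 7.28
tool_pos: [0.5823, -0.0656, 0.1083]
ee_rot: [3.141, -0.0, 1.26]
wrist_force: [-0.2, -0.2, -0.1]
width: 0.0339
finger_force: 30.0
```

```bash
python3 st.py  74,-.4,108 78,-.4,108 82,-.4,108 86,-.3,108
```

```text
t=7.28 s=70.0 lat=-0.79 z=108.3 head=-107.8 (path -108.1) Ft=0.3 Fn=-0.2 Fz=-0.1 Mz=-0.04 w=33.9 ff=30.0 tilt=[-0.01 -0.04] xy=[ 0.5823 -0.0656]
74,-.4,108 [-0.154  0.01   0.011] turn 0.49
78,-.4,108 [-0.314  0.002  0.011] turn 0.49
82,-.4,108 [-0.474 -0.006  0.011] turn 0.49
86,-.3,108 [-0.634 -0.01   0.011] turn 0.49
```

Request:
{"api": "servo_tool", "payload": {
  "moves": [
    [-0.08,0,0,0.25,0.7],
    [-0.16,0,0,0.45,0.7],
    [-0.24,0,0,0.5,0.7],
    [-0.32,-0.003,0,0.5,0.7],
    [-0.4,-0.007,0,0.5,0.7],
    [-0.48,-0.012,0,0.5,0.7],
    [-0.48,-0.012,0,0.5,0.7]
  ]
}}

```text
time: 7.87
tool_pos: [0.5779, -0.0772, 0.1083]
ee_rot: [3.141, 0.0, 1.207]
wrist_force: [0.4, -0.1, 0.1]
width: 0.0337
finger_force: 30.0
```

```bash
python3 st.py  86,-.4,108 98,-.4,108 120,-.4,108 
```

```text
t=7.87 s=82.5 lat=-0.78 z=108.3 head=-110.8 (path -110.7) Ft=-0.0 Fn=0.5 Fz=0.1 Mz=-0.02 w=33.7 ff=30.0 tilt=[ 0.01 -0.01] xy=[ 0.5779 -0.0772]
86,-.4,108 [-0.136  0.015  0.011] turn -0.02
98,-.4,108 [-0.616  0.017  0.011] turn -0.02
120,-.4,108 [-1.496  0.019  0.011] turn -0.02
```

Request:
{"api": "servo_tool", "payload": {
  "moves": [
    [-0.1,0,0,0,0.7],
    [-0.22,0,0,0,0.7],
    [-0.34,0.005,0,0,0.7],
    [-0.46,0.005,0,0,0.7],
    [-0.58,0.01,0,0,0.7],
    [-0.7,0.01,0,0,0.7],
    [-0.82,0.01,0,0,0.7],
    [-0.92,0.01,0,0,0.7],
    [-1.0,0.01,0,0,0.7],
    [-1.0,0.01,0,0,0.7]
  ]
}}

```text
time: 8.7
tool_pos: [0.5693, -0.1007, 0.1083]
ee_rot: [3.141, 0.0, 1.207]
wrist_force: [-0.2, 0.0, -2.2]
width: 0.0339
finger_force: 30.0
```

```bash
python3 st.py  130,-.4,108 140,-.4,108 182,-.4,108 
```

```text
t=8.70 s=107.5 lat=-0.60 z=108.3 head=-110.8 (path -110.7) Ft=0.0 Fn=-0.2 Fz=-2.2 Mz=-0.02 w=33.9 ff=30.0 tilt=[ 0.01 -0.01] xy=[ 0.5693 -0.1007]
130,-.4,108 [-0.895  0.01   0.01 ] turn -0.03
140,-.4,108 [-1.295  0.011  0.01 ] turn -0.03
182,-.4,108 [-2.975  0.016  0.011] turn -0.03
```

Request:
{"api": "servo_tool", "payload": {
  "moves": [
    [-0.1,0,0.02,0,0.7],
    [-0.24,0,0.03,0,0.7],
    [-0.38,0,0.03,0,0.7],
    [-0.52,0,0.03,0,0.7],
    [-0.66,0,0.03,0,0.7],
    [-0.8,0,0.03,0,0.7],
    [-0.94,0,0.03,0,0.7],
    [-1.08,0,0.03,0,0.7],
    [-1.2,0,0.03,0,0.7],
    [-1.2,0,0.03,0,0.7]
  ]
}}

```text
time: 9.53
tool_pos: [0.5585, -0.1289, 0.1075]
ee_rot: [3.141, 0.0, 1.207]
wrist_force: [0.1, -0.1, -1.3]
width: 0.0342
finger_force: 30.0
```

```bash
python3 - <<'E'
from st import *
state()
s=robot.snapshot('side')
cv2.imwrite('pics/s1.png',cv2.resize(s['image'][160:290,210:380],(785,600),interpolation=cv2.INTER_CUBIC))
E
```

```text
t=9.53 s=138.0 lat=-0.65 z=107.5 head=-110.9 (path -110.7) Ft=0.0 Fn=0.1 Fz=-1.3 Mz=-0.01 w=34.2 ff=30.0 tilt=[ 0.02 -0.01] xy=[ 0.5585 -0.1289]
```

View pics/s1.png

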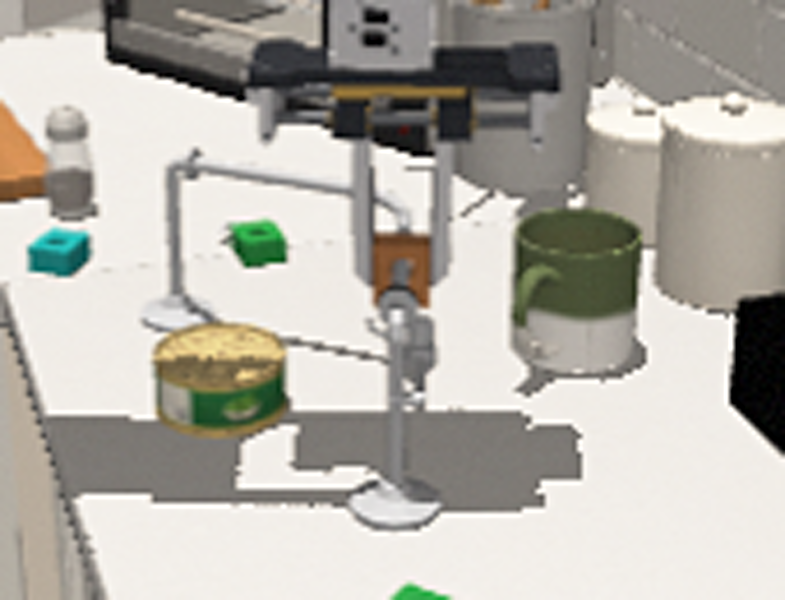

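The slide, at (402,265), is held level just before the catch at about (415,340). I'll go on in finer steps.

Request:
{"api": "servo_tool", "payload": {
  "moves": [
    [-0.07,0,0,0,0.7],
    [-0.15,0,0,0,0.7],
    [-0.22,0,0,0,0.7],
    [-0.3,0,0,0,0.7],
    [-0.37,0,0,0,0.7],
    [-0.44,0,0,0,0.7],
    [-0.5,0,0,0,0.7]
  ]
}}

```text
time: 10.17
tool_pos: [0.5543, -0.1401, 0.1075]
ee_rot: [3.141, -0.0, 1.207]
wrist_force: [0.6, 1.0, 0.2]
width: 0.0336
finger_force: 30.0
```

Request:
{"api": "servo_tool", "payload": {
  "moves": [
    [-0.05,0,0,0,0.7],
    [-0.1,0,0,0,0.7],
    [-0.15,0,0,0,0.7],
    [-0.2,0,0,0,0.7]
  ]
}}

```text
time: 10.5
tool_pos: [0.5535, -0.1431, 0.1083]
ee_rot: [3.14, -0.004, 1.208]
wrist_force: [1.5, 5.5, 2.4]
width: 0.0338
finger_force: 30.0
```

```bash
python3 st.py
```

```text
t=10.50 s=153.0 lat=-0.37 z=108.3 head=-110.8 (path -110.7) Ft=-5.7 Fn=-0.6 Fz=2.4 Mz=0.08 w=33.8 ff=30.0 tilt=[-0.21 -0.08] xy=[ 0.5535 -0.1431]
```

On the catch now, pushing with 5.7 N. I'll continue gently.

Request:
{"api": "servo_tool", "payload": {
  "moves": [
    [-0.04,0,0,0,0.7],
    [-0.08,0,0,0,0.7],
    [-0.12,0,0,0,0.7],
    [-0.16,0,0,0,0.7]
  ]
}}

```text
time: 10.83
tool_pos: [0.5514, -0.1488, 0.1081]
ee_rot: [3.14, 0.0, 1.207]
wrist_force: [1.1, 2.0, 3.1]
width: 0.0336
finger_force: 30.0
```

```bash
python3 st.py
```

```text
t=10.83 s=159.0 lat=-0.30 z=108.1 head=-110.8 (path -110.7) Ft=-2.3 Fn=0.3 Fz=3.1 Mz=0.04 w=33.6 ff=30.0 tilt=[ 0.02 -0.08] xy=[ 0.5514 -0.1488]
```

Request:
{"api": "servo_tool", "payload": {
  "moves": [
    [-0.04,0,0,0,0.7],
    [-0.08,0,0,0,0.7],
    [-0.12,0,0,0,0.7],
    [-0.16,0,0,0,0.7]
  ]
}}

```text
time: 11.17
tool_pos: [0.5497, -0.1523, 0.1076]
ee_rot: [3.141, -0.0, 1.207]
wrist_force: [1.5, 1.6, 3.7]
width: 0.0336
finger_force: 30.0
```

```bash
python3 st.py 182.4,-.5,107.5
```

```text
t=11.17 s=163.0 lat=-0.63 z=107.6 head=-110.8 (path -110.7) Ft=-2.1 Fn=0.8 Fz=3.7 Mz=0.02 w=33.6 ff=30.0 tilt=[-0.01 -0.02] xy=[ 0.5497 -0.1523]
182.4,-.5,107.5 [-0.785  0.007  0.004] turn -0.02
```

Request:
{"api": "servo_tool", "payload": {
  "moves": [
    [-0.07,0,0,0,0.7],
    [-0.14,0,0,0,0.7],
    [-0.21,0,0,0,0.7],
    [-0.28,0,0,0,0.7],
    [-0.35,0,0,0,0.7],
    [-0.42,0,0,0,0.7],
    [-0.49,0,0,0,0.7],
    [-0.56,0,0,0,0.7]
  ]
}}

```text
time: 11.83
tool_pos: [0.5446, -0.1653, 0.1075]
ee_rot: [3.142, -0.0, 1.207]
wrist_force: [0.8, 2.4, 3.2]
width: 0.0337
finger_force: 30.0
```

```bash
python3 st.py 182.4,-.5,107.5
```

```text
t=11.83 s=177.0 lat=-0.80 z=107.5 head=-110.8 (path -110.7) Ft=-2.5 Fn=-0.1 Fz=3.2 Mz=0.01 w=33.7 ff=30.0 tilt=[-0.01 -0.  ] xy=[ 0.5446 -0.1653]
182.4,-.5,107.5 [-0.223  0.012 -0.001] turn -0.02
```

Request:
{"api": "servo_tool", "payload": {
  "moves": [
    [-0.04,0,0,0,0.7],
    [-0.08,0,0,0,0.7],
    [-0.12,0,0,0,0.7],
    [-0.16,0,0,0,0.7],
    [-0.16,0,0,0,0.7]
  ]
}}

```text
time: 12.25
tool_pos: [0.543, -0.1695, 0.1074]
ee_rot: [-3.141, 0.001, 1.207]
wrist_force: [0.1, -0.2, 2.5]
width: 0.0339
finger_force: 30.0
```

```bash
python3 st.py 182.4,-.5,107.5
```

```text
t=12.25 s=181.5 lat=-0.83 z=107.4 head=-110.8 (path -110.7) Ft=0.1 Fn=0.1 Fz=2.5 Mz=-0.02 w=33.9 ff=30.0 tilt=[0.06 0.01] xy=[ 0.543  -0.1695]
182.4,-.5,107.5 [-0.044  0.013 -0.004] turn -0.02
```

Request:
{"api": "servo_tool", "payload": {
  "moves": [
    [-0.03,0,0,0,0.7],
    [-0.06,0,0,0,0.7],
    [-0.06,0,0,0,0.7]
  ]
}}

```text
time: 12.5
tool_pos: [0.5425, -0.1708, 0.1074]
ee_rot: [-3.141, 0.001, 1.207]
wrist_force: [-0.1, -0.7, 2.5]
width: 0.034
finger_force: 30.0
```

```bash
python3 st.py
```

```text
t=12.50 s=182.5 lat=-0.86 z=107.4 head=-110.8 (path -110.7) Ft=0.7 Fn=0.2 Fz=2.5 Mz=-0.06 w=34.0 ff=30.0 tilt=[0.05 0.01] xy=[ 0.5425 -0.1708]
```

Request:
{"api": "servo_tool", "payload": {
  "moves": [
    [-0.02,0,0,0,0.7],
    [-0.04,0,0,0,0.7],
    [-0.04,0,0,0,0.7]
  ]
}}

```text
time: 12.75
tool_pos: [0.5423, -0.1714, 0.1074]
ee_rot: [-3.141, 0.0, 1.207]
wrist_force: [0.0, 0.3, 3.0]
width: 0.034
finger_force: 30.0
```

```bash
python3 st.py
```

```text
t=12.75 s=183.5 lat=-0.86 z=107.4 head=-110.8 (path -110.7) Ft=-0.3 Fn=-0.0 Fz=3.0 Mz=0.06 w=34.0 ff=30.0 tilt=[0.01 0.01] xy=[ 0.5423 -0.1714]
```

Request:
{"api": "servo_tool", "payload": {
  "moves": [
    [-0.02,0,0,0,0.7],
    [-0.04,0,0,0,0.7],
    [-0.04,0,0,0,0.7]
  ]
}}

```text
time: 13.0
tool_pos: [0.542, -0.1721, 0.1074]
ee_rot: [-3.141, -0.0, 1.207]
wrist_force: [-0.2, -0.1, 2.0]
width: 0.0339
finger_force: 30.0
```

```bash
python3 st.py
```

```text
t=13.00 s=184.0 lat=-0.87 z=107.4 head=-110.8 (path -110.7) Ft=0.1 Fn=-0.2 Fz=2.0 Mz=0.00 w=33.9 ff=30.0 tilt=[-0.02  0.01] xy=[ 0.542  -0.1721]
```

Request:
{"api": "servo_tool", "payload": {
  "moves": [
    [-0.02,0,0,0,0.7],
    [-0.04,0,0,0,0.7],
    [-0.04,0,0,0,0.7]
  ]
}}

```text
time: 13.25
tool_pos: [0.5417, -0.1728, 0.1073]
ee_rot: [-3.141, -0.001, 1.208]
wrist_force: [1.2, 0.9, 1.6]
width: 0.0337
finger_force: 30.0
```

```bash
python3 st.py
```

```text
t=13.25 s=185.0 lat=-0.92 z=107.3 head=-110.8 (path -110.7) Ft=-1.3 Fn=0.8 Fz=1.6 Mz=0.00 w=33.7 ff=30.0 tilt=[-0.04  0.02] xy=[ 0.5417 -0.1728]
```

Request:
{"api": "servo_tool", "payload": {
  "moves": [
    [-0.02,0,0,0,0.7],
    [-0.04,0,0,0,0.7],
    [-0.04,0,0,0,0.7]
  ]
}}

```text
time: 13.5
tool_pos: [0.5413, -0.1737, 0.1074]
ee_rot: [-3.141, -0.001, 1.208]
wrist_force: [0.8, 2.2, 1.1]
width: 0.0338
finger_force: 30.0
```

```bash
python3 st.py
```

```text
t=13.50 s=186.0 lat=-0.92 z=107.4 head=-110.8 (path -110.7) Ft=-2.3 Fn=-0.0 Fz=1.1 Mz=0.01 w=33.8 ff=30.0 tilt=[-0.05  0.01] xy=[ 0.5413 -0.1737]
```

Request:
{"api": "servo_tool", "payload": {
  "moves": [
    [-0.02,0,0,0,0.7],
    [-0.05,0,0,0,0.7],
    [-0.05,0,0,0,0.7]
  ]
}}

```text
time: 13.75
tool_pos: [0.5411, -0.1745, 0.1074]
ee_rot: [-3.141, -0.002, 1.208]
wrist_force: [1.3, 4.3, 0.4]
width: 0.0336
finger_force: 30.0
```

```bash
python3 - <<'E'
from st import *
state()
s=robot.snapshot('side')
c=s['image'][205:265,270:350]
cv2.imwrite('pics/s2.png',cv2.resize(c,(800,600),interpolation=cv2.INTER_CUBIC))
E
```

```text
t=13.75 s=186.5 lat=-0.92 z=107.4 head=-110.8 (path -110.7) Ft=-4.5 Fn=-0.3 Fz=0.4 Mz=-0.02 w=33.6 ff=30.0 tilt=[-0.1   0.01] xy=[ 0.5411 -0.1745]
```

View pics/s2.png

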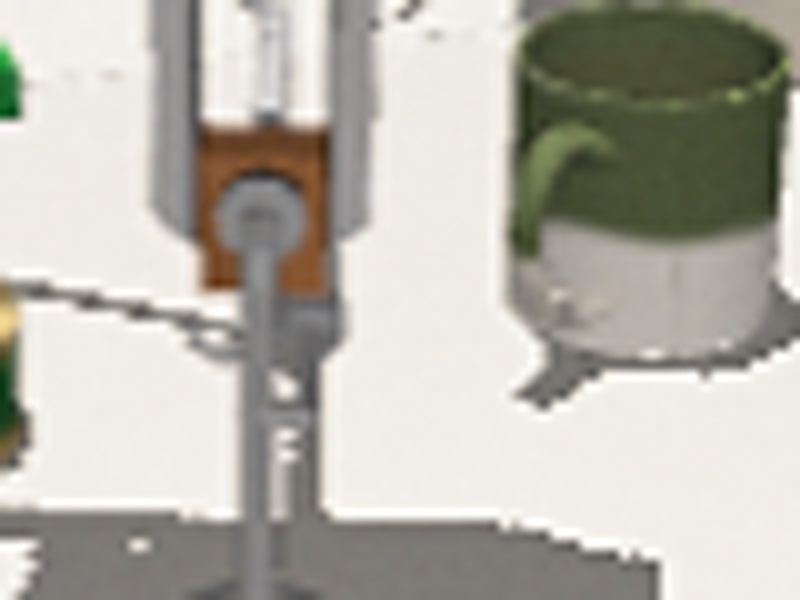

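The slide is against the buffer: 4.5 N of push and the vertical load on the catch is gone. I'll lower it about 0.8 mm and open the fingers.

Request:
{"api": "servo_tool", "payload": {
  "moves": [
    [0,0,0.015,0,0.7],
    [0.01,0,0.03,0,0.7],
    [0.01,0,0.03,0,0.7],
    [0.01,0,0.03,0,0.7]
  ]
}}

```text
time: 14.13
tool_pos: [0.5411, -0.1744, 0.1073]
ee_rot: [3.141, -0.001, 1.208]
wrist_force: [0.6, 5.0, 3.8]
width: 0.0339
finger_force: 30.0
```

```bash
python3 st.py
```

```text
t=14.13 s=186.5 lat=-0.88 z=107.3 head=-110.8 (path -110.7) Ft=-4.9 Fn=-1.2 Fz=3.8 Mz=-0.02 w=33.9 ff=30.0 tilt=[-0.05 -0.01] xy=[ 0.5411 -0.1744]
```

Request:
{"api": "servo_tool", "payload": {
  "moves": [
    [0,0,0,0,0.6],
    [0,0,0,0,0.55],
    [0,0,0,0,0.5],
    [0,0,0,0,0.45],
    [0,0,0,0,0.4],
    [0,0,0,0,0.4]
  ]
}}

```text
time: 14.63
tool_pos: [0.5408, -0.1753, 0.1065]
ee_rot: [-3.141, 0.0, 1.207]
wrist_force: [-0.4, -0.3, 1.1]
width: 0.056
finger_force: 0.0
```

```bash
python3 st.py
```

```text
t=14.63 s=187.5 lat=-0.83 z=106.5 head=-110.8 (path -110.7) Ft=0.4 Fn=-0.3 Fz=1.1 Mz=-0.00 w=56.0 ff=0.0 tilt=[0.03 0.01] xy=[ 0.5408 -0.1753]
```

Released. I'll rise straight up, then look.

Request:
{"api": "servo_tool", "payload": {
  "moves": [
    [0,0,-0.2,0,0.4],
    [0,0,-0.6,0,0.4],
    [0,0,-1.1,0,0.4],
    [0,0,-1.6,0,0.4],
    [0,0,-2.2,0,0.4],
    [0,0,-2.8,0,0.4],
    [0,0,-3.4,0,0.4],
    [0,0,-3.8,0,0.4],
    [0,0,-3.8,0,0.4],
    [0,0,-3.8,0,0.4]
  ]
}}

```text
time: 15.47
tool_pos: [0.5415, -0.1752, 0.2031]
ee_rot: [3.139, 0.0, 1.207]
wrist_force: [0.3, 0.5, -0.7]
width: 0.0565
finger_force: 0.0
```

```bash
python3 - <<'E'
from st import *
o=state()[0]
s=robot.snapshot('wrist');t=robot.snapshot('side')
a=cv2.resize(s['image'],(533,400));b=cv2.resize(t['image'][205:265,270:324],(266,296),interpolation=cv2.INTER_CUBIC)
m=np.zeros((400,799,3),np.uint8);m[:,:533]=a;m[:296,533:]=b
cv2.imwrite('pics/f.png',m)
L=.06*b if False else .06*np.load('rail.npy')[3]
for d in (106,109.7,112):
    q,an=path(L+d/1e3);tt=np.array([np.cos(an),np.sin(an)]);nn=np.array([-tt[1],tt[0]])
    P=[np.r_[q+tt*i*.01+nn*j*.017,.134] for i in(-1,1) for j in(-1,1)]
    print(d,(proj(s,P,o)*533/560).round().tolist())
E
```

```text
t=15.47 s=187.0 lat=-0.26 z=203.1 head=-110.8 (path -110.7) Ft=-0.5 Fn=0.1 Fz=-0.7 Mz=-0.05 w=56.5 ff=0.0 tilt=[ 0.01 -0.15] xy=[ 0.5415 -0.1752]
106 [[243.0, 185.0], [288.0, 185.0], [243.0, 210.0], [288.0, 210.0]]
109.7 [[243.0, 190.0], [288.0, 189.0], [243.0, 215.0], [288.0, 215.0]]
112 [[243.0, 193.0], [288.0, 192.0], [243.0, 218.0], [288.0, 218.0]]
```

View pics/f.png

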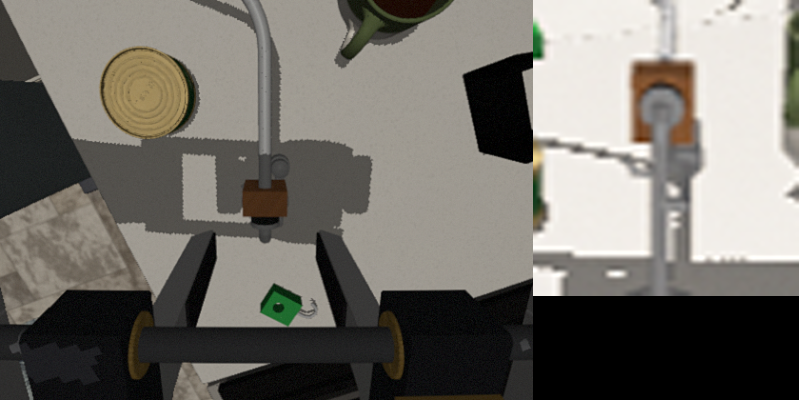

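The slide, rows 191–216, is against the black buffer at row 220. The catch dome stands free behind it at (280,165), and the tin and mug are unmoved. Handing in.

```bash
python3 -c "from bench import robot; print(robot.close_job())"
```

```text
the job is handed in; nothing more can be done
None
```

The wooden slide is home against the buffer with the catch up behind it, released and hanging free; wrist force never read above about 7 N, the tin and mug looked unmoved, and the job was handed in at about 15.5 s.

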